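# Seat and lock the blade plate of a vegetable slicer

## Robot

A 6-joint arm with a two-finger parallel gripper is mounted at the origin on a cart in front of the work surface, level with it; the furniture and walls round the work are solid. World frame = base frame: x ahead of the robot, y to its left, z up, the work surface at z = 0. Lengths are in mm, angles in rad, forces in N, time in s.
With the tool pointing down it reaches from about 275 to 775 mm from the base axis. Payload 14.6 kg.
Tool frame: the origin (TCP) lies at the very end of the fingers, on their centre line; the grasp point (between the pads) lies 19 mm behind it; x points along the fingers, y is the direction in which the jaws open and shut, and the axes are right-handed (so a half turn about x gives the same grasp; the last joint's range is limited). The gripper opens to 85 mm and grips with 20 to 120 N. Pads are 22 mm wide; open, the fingers measure 114 mm over their backs; the gripper's body (76 mm by 85 mm) begins 54 mm behind the grasp point. The pads swing forward as they close: fully open they stand 13 mm farther back than shut.
Start: joints at [1.124, 0.263, -0.048, 1.259, 0, 1.415], TCP at [151.035, 502.809, 208.078] pointing down, gripper open.
Joint ranges: [-2.65, 2.65], [-0.89, 1.7], [-1.18, 1.37], [-2.13, 2.11], [-1.35, 1.29], [-3.14, 3.14]. Speed limits (rad/s): [1.89, 1.89, 2.57, 2.79, 3.14, 3.14].

## Interface

Orientations are given as a unit quaternion [x, y, z, w].
In Python, from workcell import r, vision gives the robot as it stands. The module is installed in compiled form; this text tells all that it offers.
- The arm moves only by the tool apply_moves, never from a script. Its argument "rows" is a list of rows, each an object with "gripper": the opening, from 0 (shut) to 1 (fully open); "travel": the shift along the tool's x, y, z in mm, a list of three; "delta_rot": the turn, a rotation vector about the tool's x, y, z in rad, a list of three. A call has 1 to 5 rows; each row is the pose to reach, as a shift and turn from the pose measured when the call began, along the tool's axes at that moment; what a row does not reach only later rows make up. A row lasts 1/10 s, in which the tool goes at most 50 mm and 8.59 degrees, less where a joint would pass 70% of its speed; a pose out of reach is approached as far as the arm can. A call with a gripper value outside its range is refused whole. The fingers move at their own pace and stop on an object; "force" is the grip in N (left out, the last holds). Time passes only in rows, so rows that repeat a pose let the fingers close. It gives the time, the measured TCP pose, the force and the opening at its end, in the units of the state.
- r.get_obs(): the state, without advancing time (a new reading comes with each control period).
- vision.capture(name): name is "scene" or "top" or "wrist"; returns a dict with "image" (400x640x3 uint8, red, green, blue), "z_map" (400x640 float32, mm along the optical axis (not along the pixel's ray), 0 where there is no reading), "fx", "fy", "cx", "cy" (pixels), "xyz" and "orientation" of the camera in the world; the wrist camera has in their place "hand_eye" (4x4, takes a point from camera to tool coordinates, whose origin is the TCP and whose axes are the tool frame's). Camera axes: x right, y up, looking along -z (the intrinsics and any distortion apply to the point x, -y, -z); pixel columns grow to the right and rows downward; lengths in mm; the calibration is good to about 2 mm. A picture is of the moment at which its call begins: read the wrist's pose just before it.
- r.job_done(): hands the job in, once; it reports no verdict.
The state is a dict: "t": time; "joints": joint angles; "joint_vel": joint speeds; "effort": joint torques, N m; "eef_pos": TCP position; "orientation": TCP orientation; "force": force on the tool from outside, world axes, zero at the start; "ft_torque": the same for the moment, N m; "finger_gap": finger opening in mm.
Only numpy, scipy, OpenCV 4.12 (cv2) and the standard library are available. Lean on these libraries where they do the work, as an engineer would, in place of code of your own. Each camera call takes 0.05 s, during which the arm holds its last target. There are 200 camera calls.

## Task

The slicer's sharp blade plate lies loose on its deck. Keep the gripper off it: with the wooden food pusher in hand, nudge the plate square against the step and then along it against the side rail, pressing it home on each with about 5 N and never over 8, so that both edges lie flush in the corner. Then swing the steel keeper shut behind its clipped corner and stand the pusher upright on the worktop again, leaving bowl and tumbler undisturbed.

Things in the scene. Friction and masses are not known exactly. Their poses are not given: they have to be found in the camera images.
- step: Low steel bench slicer fixed on the worktop: flat deck 34 mm up, 175 x 140 mm, with a raised ribbed run-up beyond it. This is the step, the run-up's front face, 7 mm high, 140 mm wide. Origin at deck height, middle of the face; x square to it, away from the robot at yaw 0; y left. The deck spans x -175 to 0, y -70 to 70 mm from here; at its y = 70 stands the rail; the other two sides are open.
- rail: The slicer's white left side rail, square to the step: 260 mm long, 13 mm thick, 18 mm high above the deck. Origin at deck height, middle of its inner face; axes parallel to the step's. The face is at y = 0; it meets the step's face (the square corner) at x = 45 mm, y = 0 from here.
- plate_corner (a point): The blade plate's corner that belongs in the corner of step and rail, on its underside. Loose grey frame with a slanting blade, 7 mm thick, about 80 g (slides at under 0.5 N), x -100 to 0, y -80 to 0 mm from here; opposite corner clipped 20 mm at 45 degrees. It starts with its middle 10 to 22 mm short of home in x and y, turned up to 0.15 rad. Home: this point in the step-rail corner, axes alike.
- keeper (a joint): Keeper, a flat steel arm 60 mm long, 12 wide. Pivot on the deck at x -135, y -45 mm of the step. Rad, anticlockwise from above: 0 = parked, pointing midway between +x and -y; 1.57 = shut at its stop, pointing midway between +x and +y, tip 3 to 4 mm off the clipped corner of a plate that is home (one not home jams it). About 1 N at its knob turns it; it stays where left.
- keeper_knob (a point): Centre, 18 mm above the deck, of the black upright knob (13 mm diameter, 6 to 24 mm above the deck) on the keeper, 47 mm from its pivot. The keeper's arm and pivot stand up to 10 mm above the deck. Push it round along its arc.
- pusher_center (a point): Centre, half-way up, of the wooden food pusher standing on the worktop left of the slicer: 70 mm high, 100 g, round foot 34 mm diameter from 0 to 17 mm above its underside, round neck, square grip 24 x 24 mm (sides along its x and y) from 28 to 70 mm.
- katori: Bystander: small open steel bowl, 80 mm diameter, 34 mm high, right of the slicer. Origin at the centre of its underside.
- tumbler: Bystander: steel tumbler, 71 mm diameter, 104 mm high, at the back left. Origin at the centre of its underside.
Things that resemble listed ones, but are neither listed nor needed, are in the scene too. Of the things shaped like the part that bears plate_corner, the grey one is meant.

How it is judged:
By the outcome, as a careful person would: the job done as asked, in the order asked, and still so for the second after the job is handed in, with the robot touching nothing.
It also fails if it takes over 72 s, if anything falls off the work surface, if the arm or the gripper's body presses on something with over 40 N, if the wrist force passes 120 N, or if a joint passes its speed limit or range.

## Working session

There is one attempt and no reset: what is moved stays moved. The work goes in short steps, Python scripts to look and compute and a tool call to move; the robot and the scene stay as the last step left them, time stands still between calls to the robot, and variables do not carry over. Pictures are saved under pics/ and viewed, about 8 in all and at most 12, crops included, and the job is handed in when it is done.

Besides the shell and the picture viewer there is one more tool, called after ">>>" as name([rows], argument=value, ...), one row to a line, values as JSON. apply_moves: Moves the arm, as the interface text tells. Its arguments: {"type":"object","properties":{"rows":{"type":"array"},"force":{"type":"number"}},"required":["rows"]}

```bash
mkdir -p pics; cat > h.py <<'E'
import numpy as np, cv2
from scipy.spatial.transform import Rotation as R
from workcell import r, vision
def cap(name):
    o=r.get_obs(); c=vision.capture(name)
    if 'hand_eye' in c:
        T=np.eye(4); T[:3,:3]=R.from_quat(o['orientation']).as_matrix(); T[:3,3]=o['eef_pos']
        c['T']=T@np.array(c['hand_eye'])
    else:
        T=np.eye(4); T[:3,:3]=R.from_quat(c['orientation']).as_matrix(); T[:3,3]=c['xyz']; c['T']=T
    return c
def save(c,n,crop=None,s=1):
    im=c['image'][:,:,::-1]
    if crop: x0,y0,x1,y1=crop; im=im[y0:y1,x0:x1]
    cv2.imwrite('pics/'+n,cv2.resize(im,None,fx=s,fy=s,interpolation=cv2.INTER_CUBIC))
def ray(c,uv):
    u=np.atleast_2d(np.array(uv,float)); d=np.c_[(u[:,0]-c['cx'])/c['fx'],-(u[:,1]-c['cy'])/c['fy'],-np.ones(len(u))]
    return c['T'][:3,3],d@c['T'][:3,:3].T
def plane(c,uv,z):
    o,d=ray(c,uv); return o+d*((z-o[2])/d[:,2])[:,None]
def cloud(c):
    v,u=np.mgrid[:400,:640]; o,d=ray(c,np.c_[u.ravel(),v.ravel()])
    return (o+d*c['z_map'].ravel()[:,None]).reshape(400,640,3)
E
python3 - <<'E'
from h import *
import pickle
o=r.get_obs(); print(o)
for n in ['scene','top']:
    c=cap(n); save(c,n+'0.png'); print({k:c[k] for k in c if k not in('image','z_map')}); pickle.dump(c,open(n+'0.pkl','wb'))
E
```

```text
{'t': 0.0, 'joints': array([ 1.12368034e+00,  2.63535580e-01, -4.89393926e-02,  1.25938730e+00,
        3.30284730e-05,  1.41550405e+00]), 'joint_vel': array([ 0.00022357,  0.00041902,  0.00095461,  0.00120021, -0.00229344,
       -0.00010437]), 'effort': array([-2.38229404e-04, -6.37626600e+01,  3.84575808e+01,  1.37739858e-02,
       -1.38623295e-04, -5.08444103e-06]), 'eef_pos': array([150.90518883, 502.53872025, 207.61764414]), 'orientation': array([ 0.1024531 ,  0.69971574, -0.10316598,  0.69946982]), 'force': array([0.7640772 , 0.84505891, 0.12005299]), 'ft_torque': array([ 0.00538375,  0.03167411, -0.06650838]), 'finger_gap': 85.18758000263209}
{'fx': 419.97915840293064, 'fy': 419.97915840293064, 'cx': 317.41999369338953, 'cy': 198.1060434217279, 'xyz': array([   2.96909492, 1043.31159539,  602.4560734 ]), 'orientation': array([-0.13260379,  0.5177596 ,  0.8193867 , -0.20723578]), 'T': array([[-8.78939131e-01,  2.02298723e-01, -4.31904192e-01,
         2.96909492e+00],
       [-4.76926258e-01, -3.77956652e-01,  7.93530159e-01,
         1.04331160e+03],
       [-2.71092424e-03,  9.03451158e-01,  4.28682464e-01,
         6.02456073e+02],
       [ 0.00000000e+00,  0.00000000e+00,  0.00000000e+00,
         1.00000000e+00]])}
{'fx': 432.036879545582, 'fy': 432.036879545582, 'cx': 326.5373363411061, 'cy': 197.55095653699874, 'xyz': array([ 328.71352046,   10.7800149 , 1204.5744936 ]), 'orientation': array([ 0.07217367, -0.07068901, -0.68782828,  0.71880894]), 'T': array([[ 4.37906504e-02,  9.78630454e-01, -2.00909965e-01,
         3.28713520e+02],
       [-9.99037995e-01,  4.33664468e-02, -6.51435118e-03,
         1.07800149e+01],
       [ 2.33760883e-03,  2.01001956e-01,  9.79588051e-01,
         1.20457449e+03],
       [ 0.00000000e+00,  0.00000000e+00,  0.00000000e+00,
         1.00000000e+00]])}
```

View pics/scene0.png

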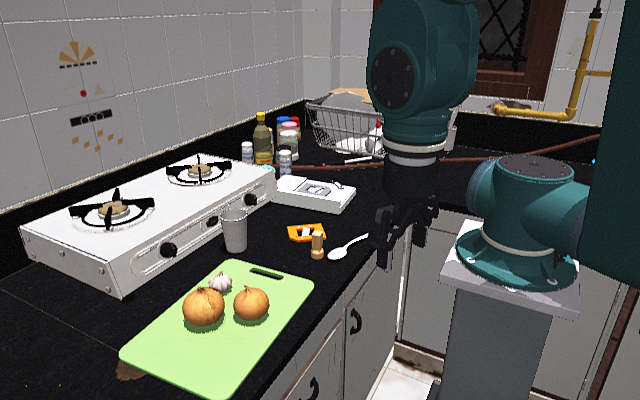

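View pics/top0.png

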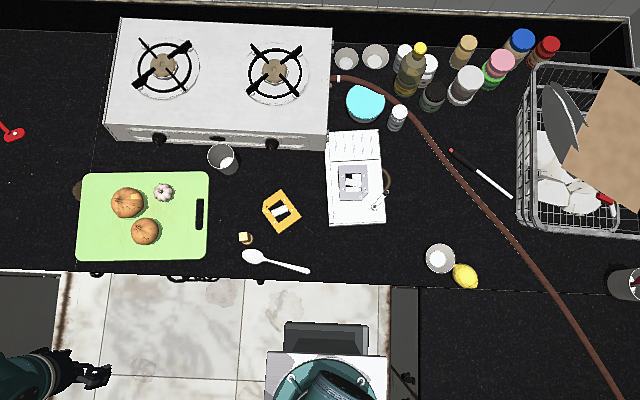

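The top view shows the slicer (325-385, 130-225) with the grey plate on it at (353,182), and the keeper knob near (378,207). An orange look-alike plate lies on the worktop at (281,210). The pusher stands at (245,238), the bowl is at (440,258) and the tumbler at (222,160). The grey plate is the one meant.

```bash
python3 - <<'E'
from h import *
import pickle
c=pickle.load(open('top0.pkl','rb')); save(c,'crop1.png',(210,120,460,280),3.2)
for n,uv,z in [('plate',(353,182),41),('knob',(378,207),55),('pusher',(245,237),70),('bowl',(440,258),30),('tumbler',(222,158),100),('lemon',(465,276),20),('corners',(326,136),34),('c',(381,130),34),('c',(385,222),34),('c',(329,225),34)]: print(n,plane(c,uv,z).round(0))
P=cloud(c)
for uv in [(353,205),(340,218),(330,180),(352,145),(245,237)]: print(uv,P[uv[1],uv[0]].round(1))
E
```

```text
plate [[615. -53.  41.]]
knob [[ 545. -122.   55.]]
pusher [[446. 228.  70.]]
bowl [[ 417. -295.   30.]]
tumbler [[650. 300. 100.]]
lemon [[ 372. -364.   20.]]
corners [[748.  28.  34.]]
c [[ 773. -128.   34.]]
c [[ 508. -144.   34.]]
c [[493.   8.  34.]]
(353, 205) [551.9 -55.5  29.8]
(340, 218) [513.2 -20.8  34.5]
(330, 180) [614.6  11.1  52.2]
(352, 145) [722.3 -46.7  39.2]
(245, 237) [445.8 227.4  73.1]
```

View pics/crop1.png

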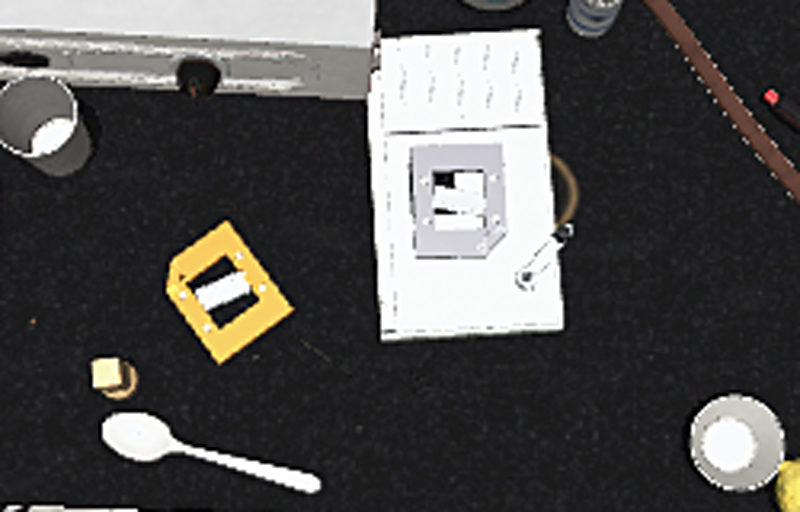

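Grey plate confirmed: in the crop it lies at (455,200) on the deck, its clipped corner at (490,245) facing the keeper at (545,255). The orange look-alike lies off the deck. Next I get the tool axes and the wrist camera mount, and work out an approach to look at the pusher from near.

```bash
cat >> h.py <<'E'
def to(p,yaw=None,o=None):
    """rows to reach TCP p with tool pointing down, tool-y at world angle yaw (mod pi, nearest)"""
    o=o or r.get_obs(); M=R.from_quat(o['orientation']).as_matrix()
    cur=np.arctan2(M[1,1],M[0,1])
    if yaw is None: y=cur
    else: y=cur+(yaw-cur+np.pi/2)%np.pi-np.pi/2
    yv=np.array([np.cos(y),np.sin(y),0]); xv=np.array([0,0,-1.]); G=np.c_[xv,yv,np.cross(xv,yv)]
    print('t',round(o['t'],2),'tcp',np.round(o['eef_pos'],1),'yaw',round(cur,3),'travel',(M.T@(np.array(p)-o['eef_pos'])).round(1),'rot',R.from_matrix(M.T@G).as_rotvec().round(3),'F',np.round(o['force'],2),'gap',round(o['finger_gap'],1))
E
python3 - <<'E'
from h import *
c=cap('wrist'); print(np.round(c['hand_eye'],3),c['fx'],c['cx'],c['cy'])
o=r.get_obs(); print(R.from_quat(o['orientation']).as_matrix().round(2))
to([480,60,300],np.pi/2)
to([520,-40,330],np.pi/2)
E
```

```text
[[ 1.00000e-03  3.06000e-01 -9.52000e-01 -1.65185e+02]
 [ 1.00000e+00 -2.00000e-03  1.00000e-03  3.54000e-01]
 [-1.00000e-03 -9.52000e-01 -3.06000e-01 -7.76120e+01]
 [ 0.00000e+00  0.00000e+00  0.00000e+00  1.00000e+00]] 344.0372258086224 316.8783529608484 196.76773384905692
[[-0.    0.29  0.96]
 [-0.    0.96 -0.29]
 [-1.   -0.   -0.  ]]
t 0.15 tcp [150.9 502.6 207.7] yaw 1.279 travel [ -92.1 -329.3  442.5] rot [-0.292 -0.     0.001] F [ 0.72 -0.42  0.24] gap 85.9
t 0.15 tcp [150.9 502.6 207.7] yaw 1.279 travel [-122.  -413.6  509.5] rot [-0.292 -0.     0.001] F [ 0.72 -0.42  0.24] gap 85.9
```

```bash
python3 - <<'E'
from h import *
to([430,215,230],np.pi/2)
E
```

```text
t 0.15 tcp [150.9 502.6 207.7] yaw 1.279 travel [ -22.1 -195.2  350. ] rot [-0.292 -0.     0.001] F [ 0.72 -0.42  0.24] gap 85.9
```

>>> apply_moves([
  {"gripper": 1, "travel": [-3, -24, 43], "delta_rot": [-0.05, 0, 0]},
  {"gripper": 1, "travel": [-6, -48, 87], "delta_rot": [-0.1, 0, 0]},
  {"gripper": 1, "travel": [-9, -72, 130], "delta_rot": [-0.15, 0, 0]},
  {"gripper": 1, "travel": [-12, -96, 173], "delta_rot": [-0.2, 0, 0]},
  {"gripper": 1, "travel": [-15, -120, 216], "delta_rot": [-0.25, 0, 0]},
])

```text
t: 0.65
eef_pos: [324.2, 323.9, 222.9]
orientation: [0.014, 0.707, -0.014, 0.707]
force: [0.3, 0.7, 0.5]
finger_gap: 85.4
```

```bash
python3 - <<'E'
from h import *
to([430,215,230],np.pi/2)
E
```

```text
t 0.65 tcp [324.2 323.9 222.9] yaw 1.531 travel [  -7.  -104.7  110.1] rot [-0.039 -0.     0.001] F [0.25 0.72 0.49] gap 85.4
```

>>> apply_moves([
  {"gripper": 1, "travel": [-2, -33, 34], "delta_rot": [-0.02, 0, 0]},
  {"gripper": 1, "travel": [-4, -66, 68], "delta_rot": [-0.039, 0, 0]},
  {"gripper": 1, "travel": [-7, -90, 92], "delta_rot": [-0.039, 0, 0]},
  {"gripper": 1, "travel": [-7, -105, 110], "delta_rot": [-0.039, 0, 0]},
  {"gripper": 1, "travel": [-7, -105, 110], "delta_rot": [-0.039, 0, 0]},
])

```text
t: 1.15
eef_pos: [431.7, 212.8, 229.6]
orientation: [0.001, 0.707, -0.002, 0.707]
force: [-0.5, 0.3, 0.3]
finger_gap: 85.6
```

```bash
python3 - <<'E'
from h import *
import pickle
c=cap('wrist'); save(c,'w1.png'); pickle.dump(c,open('w1.pkl','wb'))
to([560,-60,250],np.pi/2)
E
```

```text
t 1.2 tcp [430.6 213.8 229.6] yaw 1.568 travel [ -20.2 -273.4  130.1] rot [-0.003 -0.001  0.001] F [-0.3   0.11  0.1 ] gap 85.4
```

View pics/w1.png

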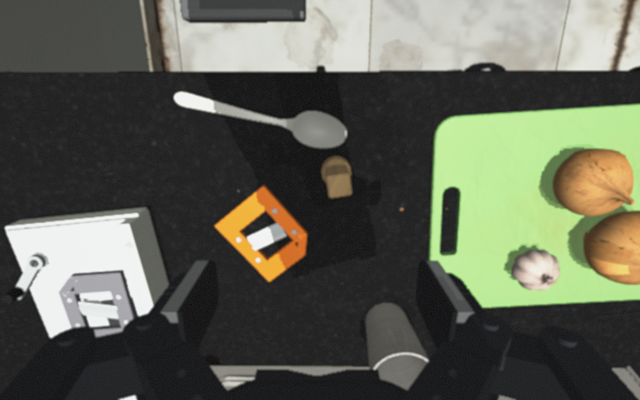

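The wrist view shows the pusher at (338,178) with its grip top at (340,190). The orange plate is at (265,235), the spoon at (300,125), and the slicer is partly in view at lower left. I'll measure the pusher.

```bash
python3 - <<'E'
from h import *
import pickle
c=pickle.load(open('w1.pkl','rb')); P=cloud(c)
hsv=cv2.cvtColor(c['image'],cv2.COLOR_RGB2HSV)
m=np.zeros((400,640),bool); m[145:205,315:362]=1
S=m&(P[:,:,2]>8)&(P[:,:,2]<90)&(c['z_map']>0); q=P[S]
print(len(q), np.percentile(q[:,2],[1,50,90,99]))
t=q[q[:,2]>q[:,2].max()-5]; print('top',t.mean(0).round(1),t.min(0).round(1),t.max(0).round(1),cv2.minAreaRect(t[:,:2].astype(np.float32)))
T=pickle.load(open('top0.pkl','rb')); Q=cloud(T)
m=np.zeros((400,640),bool); m[228:250,235:258]=1
q=Q[m&(Q[:,:,2]>62)&(Q[:,:,2]<85)]; print('fromtop',len(q),q.mean(0),cv2.minAreaRect(q[:,:2].astype(np.float32)))
im=c['image']; u,v=np.nonzero(S)[1],np.nonzero(S)[0]
# brightness contour of the top face
cv2.imwrite('pics/p.png',cv2.resize(im[145:210,310:370,::-1],None,fx=8,fy=8,interpolation=cv2.INTER_CUBIC))
to([640,-60,260],np.pi/2)
E
```

```text
1006 [ 8.55494218 67.32067707 69.57562315 70.46365063]
top [446.1 233.5  68.8] [433.7 221.4  66. ] [459.5 246.5  70.9] ((446.5296936035156, 233.65069580078125), (23.860471725463867, 23.801441192626953), 9.021566390991211)
fromtop 83 [448.25609523 233.33358815  70.1785699 ] ((448.5559387207031, 234.48167419433594), (23.610803604125977, 24.74125099182129), 9.580055236816406)
t 1.2 tcp [430.6 213.8 229.6] yaw 1.568 travel [ -30.3 -273.2  210.1] rot [-0.003 -0.001  0.001] F [-0.3   0.11  0.1 ] gap 85.4
```

View pics/p.png

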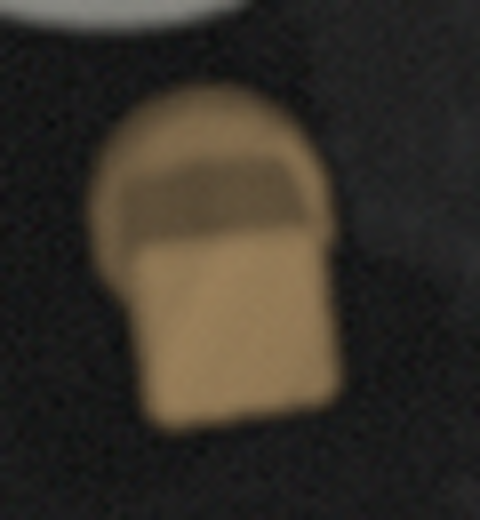

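The enlarged crop confirms the pusher: a square grip over a round foot, turned about 9°, centre (446.5, 233.6). The sizes fit, and the top view agrees within 2 mm. Now a look at the slicer from above.

>>> apply_moves([
  {"gripper": 1, "travel": [-4, -36, 28], "delta_rot": [0, 0, 0]},
  {"gripper": 1, "travel": [-8, -72, 56], "delta_rot": [0, 0, 0]},
  {"gripper": 1, "travel": [-12, -110, 84], "delta_rot": [0, 0, 0]},
  {"gripper": 1, "travel": [-16, -148, 112], "delta_rot": [0, 0, 0]},
  {"gripper": 1, "travel": [-20, -185, 140], "delta_rot": [0, 0, 0]},
])

```text
t: 1.7
eef_pos: [570.5, 27.7, 249.9]
orientation: [0.0, 0.707, -0.001, 0.707]
force: [0.3, 0.1, 0.3]
finger_gap: 85.4
```

>>> apply_moves([
  {"gripper": 1, "travel": [-4, -36, 28], "delta_rot": [0, 0, 0]},
  {"gripper": 1, "travel": [-8, -70, 56], "delta_rot": [0, 0, 0]},
  {"gripper": 1, "travel": [-10, -88, 70], "delta_rot": [0, 0, 0]},
  {"gripper": 1, "travel": [-10, -88, 70], "delta_rot": [0, 0, 0]},
])

```text
t: 2.1
eef_pos: [641.5, -61.8, 258.7]
orientation: [0.001, 0.708, -0.001, 0.706]
force: [0.8, -0.1, -0.8]
finger_gap: 85.4
```

```bash
python3 - <<'E'
from h import *
import pickle
c=cap('wrist'); save(c,'w2.png'); pickle.dump(c,open('w2.pkl','wb'))
to([446.5,233.6,150],np.pi/2+0.157)
E
```

```text
t 2.15 tcp [640.6 -60.4 259. ] yaw 1.568 travel [ 109.4  293.6 -194.6] rot [-0.159 -0.002  0.   ] F [-0.31 -0.03  0.36] gap 85.2
```

View pics/w2.png

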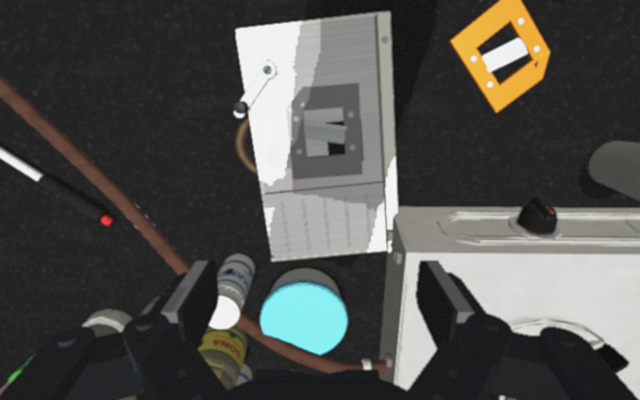

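The view shows the deck with the step line from (265,192) to (384,182) and the rail along the right, (378,15) to (384,182). The plate outline runs roughly (300,92), (358,84), (362,173), (292,180). The keeper pivot is at (267,69) and the knob at (239,108). I'll enlarge it to read edges.

```bash
python3 - <<'E'
from h import *
import pickle
c=pickle.load(open('w2.pkl','rb')); 
im=c['image'][0:200,225:405].astype(np.float32); im=np.clip(im*1.0,0,255)
g=cv2.createCLAHE(3,(4,4)).apply(cv2.cvtColor(im.astype(np.uint8),cv2.COLOR_RGB2GRAY))
g=cv2.resize(g,None,fx=3,fy=3,interpolation=cv2.INTER_CUBIC)
for k in range(0,180,20): cv2.putText(g,str(225+k),(k*3,8),0,0.3,0); cv2.line(g,(k*3,10),(k*3,14),0)
for k in range(0,200,20): cv2.putText(g,str(k),(515,k*3+4),0,0.3,255)
cv2.imwrite('pics/w2c.png',g)
P=cloud(c)
for uv in [(330,50),(350,50),(370,60),(380,60),(386,60),(340,220),(310,88),(297,150),(355,100)]: print(uv,P[uv[1],uv[0]].round(1))
E
```

```text
(330, 50) [527.  -48.1  31.8]
(350, 50) [527.2 -27.1  33.3]
(370, 60) [537.   -5.7  33.6]
(380, 60) [538.4   1.6  52.4]
(386, 60) [538.3   7.9  51.2]
(340, 220) [715.6 -34.6  40.6]
(310, 88) [565.1 -69.3  39.8]
(297, 150) [631.3 -84.3  41.1]
(355, 100) [577.5 -21.   40.4]
```

View pics/w2c.png

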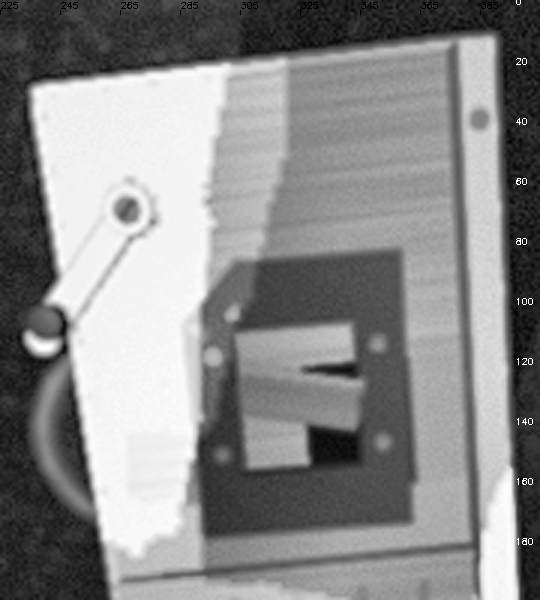

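```bash
python3 - <<'E'
from h import *
import pickle
c=pickle.load(open('w2.pkl','rb'))
f=lambda X,z: plane(c,[(225+(x)/3-1/3,y/3-1/3) for x,y in X],z)
ang=lambda P: np.arctan2(*(P[1]-P[0])[[1,0]])
for n,X,z in [('railbot',[(449,50),(470,545)],34),('railtop',[(459,50),(477,545)],52),('step34',[(472,543),(120,578)],34),('step41',[(472,547),(120,582)],41),('plate R',[(403,248),(412,522)],41),('plate step side',[(412,522),(205,536)],41),('plate front',[(403,248),(237,262)],41),('plateL',[(203,305),(205,536)],41),('pivot',[(127,209),(127,209)],44),('knob',[(44,320),(44,320)],58),('openedge',[(32,88),(115,600)],34),('front edge',[(455,38),(32,88)],34)]:
    P=f(X,z); print(n,P[:,:2].round(1).tolist(),'len',np.linalg.norm(P[1]-P[0]).round(1),'ang',(np.degrees(ang(P))).round(2))
E
```

```text
railbot [[495.6, -3.2], [669.7, 13.4]] len 174.9 ang 5.48
railtop [[498.8, -2.7], [664.8, 12.6]] len 166.7 ang 5.26
step34 [[668.8, 14.2], [682.9, -124.1]] len 139.0 ang -84.18
step41 [[668.6, 12.9], [682.4, -123.0]] len 136.6 ang -84.17
plate R [[559.5, -17.4], [658.7, -10.5]] len 99.4 ang 3.99
plate step side [[658.7, -10.5], [664.0, -89.6]] len 79.2 ang -86.1
plate front [[559.5, -17.4], [564.1, -76.0]] len 58.7 ang -85.52
plateL [[578.7, -88.3], [664.0, -89.6]] len 85.3 ang -0.84
pivot [[546.6, -113.6], [546.6, -113.6]] len 0.0 ang 0.0
knob [[583.0, -141.9], [583.0, -141.9]] len 0.0 ang 0.0
openedge [[507.0, -145.9], [692.1, -126.5]] len 186.1 ang 5.97
front edge [[491.9, -1.4], [507.0, -145.9]] len 145.2 ang -84.04
```

Slicer yaw comes out at about 0.10 rad, with the corner at (669, 13.5). The pivot and knob predicted from that agree within 2 mm. The plate is about 13 mm short in x and 23 mm in y, turned by about −0.03 rad. Going to grasp the pusher.

>>> apply_moves([
  {"gripper": 1, "travel": [8, 41, -28], "delta_rot": [-0.03, 0, 0]},
  {"gripper": 1, "travel": [16, 82, -55], "delta_rot": [-0.06, 0, 0]},
  {"gripper": 1, "travel": [26, 123, -82], "delta_rot": [-0.09, 0, 0]},
  {"gripper": 1, "travel": [36, 164, -109], "delta_rot": [-0.12, 0, 0]},
  {"gripper": 1, "travel": [50, 205, -136], "delta_rot": [-0.159, 0, 0]},
])

```text
t: 2.65
eef_pos: [503.0, 146.5, 209.8]
orientation: [-0.056, 0.705, 0.056, 0.704]
force: [1.3, 0.1, -0.2]
finger_gap: 85.6
```

```bash
python3 - <<'E'
from h import *
to([446.5,233.6,120],np.pi/2+0.157)
E
```

```text
t 2.65 tcp [503.  146.5 209.8] yaw 1.73 travel [ 89.9  94.9 -41.8] rot [ 0.002 -0.001 -0.   ] F [ 1.27  0.13 -0.16] gap 85.6
```

>>> apply_moves([
  {"gripper": 1, "travel": [20, 35, -18], "delta_rot": [0.002, 0, 0]},
  {"gripper": 1, "travel": [45, 68, -31], "delta_rot": [0.002, 0, 0]},
  {"gripper": 1, "travel": [72, 90, -40], "delta_rot": [0.002, 0, 0]},
  {"gripper": 1, "travel": [90, 95, -42], "delta_rot": [0.002, 0, 0]},
  {"gripper": 1, "travel": [90, 95, -42], "delta_rot": [0.002, 0, 0]},
])

```text
t: 3.15
eef_pos: [443.0, 234.8, 118.5]
orientation: [-0.057, 0.706, 0.057, 0.703]
force: [0.3, -1.2, 0.3]
finger_gap: 85.5
```

```bash
python3 - <<'E'
from h import *
to([446.5,233.6,31],np.pi/2+0.157)
E
```

```text
t 3.15 tcp [443.  234.8 118.5] yaw 1.731 travel [87.4 -1.8  3.6] rot [ 0.004 -0.004 -0.   ] F [ 0.28 -1.2   0.26] gap 85.5
```

>>> apply_moves([
  {"gripper": 1, "travel": [25, -2, 4], "delta_rot": [0.003, -0.004, 0]},
  {"gripper": 1, "travel": [50, -2, 4], "delta_rot": [0.003, -0.004, 0]},
  {"gripper": 1, "travel": [75, -2, 4], "delta_rot": [0.003, -0.004, 0]},
  {"gripper": 1, "travel": [87, -2, 4], "delta_rot": [0.003, -0.004, 0]},
  {"gripper": 1, "travel": [87, -2, 4], "delta_rot": [0.003, -0.004, 0]},
])

```text
t: 3.65
eef_pos: [446.0, 233.2, 31.2]
orientation: [-0.056, 0.706, 0.056, 0.704]
force: [0.6, -1.7, 0.2]
finger_gap: 85.7
```

```bash
python3 - <<'E'
from h import *
to([446.5,233.6,31],np.pi/2+0.157)
E
```

```text
t 3.65 tcp [446.  233.2  31.2] yaw 1.729 travel [0.2 0.3 0.5] rot [ 0.001 -0.002  0.   ] F [ 0.64 -1.69  0.17] gap 85.7
```

>>> apply_moves([
  {"gripper": 0, "travel": [0, 0, 0.5], "delta_rot": [0, 0, 0]},
  {"gripper": 0, "travel": [0, 0, 0.5], "delta_rot": [0, 0, 0]},
  {"gripper": 0, "travel": [0, 0, 0.5], "delta_rot": [0, 0, 0]},
  {"gripper": 0, "travel": [0, 0, 0.5], "delta_rot": [0, 0, 0]},
  {"gripper": 0, "travel": [0, 0, 0.5], "delta_rot": [0, 0, 0]},
], force=80)

```text
t: 4.15
eef_pos: [447.0, 233.5, 31.9]
orientation: [-0.056, 0.705, 0.056, 0.705]
force: [-2.1, -0.2, 8.9]
finger_gap: 22.0
```

>>> apply_moves([
  {"gripper": 0, "travel": [0, 0, 0], "delta_rot": [0, 0, 0]},
  {"gripper": 0, "travel": [0, 0, 0], "delta_rot": [0, 0, 0]},
  {"gripper": 0, "travel": [0, 0, 0], "delta_rot": [0, 0, 0]},
])

```text
t: 4.45
eef_pos: [447.0, 233.5, 32.0]
orientation: [-0.056, 0.705, 0.056, 0.705]
force: [-0.4, -0.3, 2.1]
finger_gap: 22.2
```

```bash
cat >> h.py <<'E'
PSI=0.10; EX=np.array([np.cos(PSI),np.sin(PSI)]); EY=np.array([-EX[1],EX[0]]); S0=np.array([669,13.5])-70*EY
def sw(x,y): return S0+x*EX+y*EY
def ws(p): d=np.array(p)[:2]-S0; return np.array([d@EX,d@EY])
YAW=np.pi/2+0.157
def go(x,y,z,yaw=YAW):
    o=r.get_obs(); M=R.from_quat(o['orientation']).as_matrix()
    F=np.array(o['force'])[:2]; print('step-frame tcp',ws(o['eef_pos']).round(2),'F step',np.round([F@EX,F@EY],2),
      'EX in tool',(M.T@[*EX,0]).round(3),'EY in tool',(M.T@[*EY,0]).round(3))
    to([*sw(x,y),z],yaw,o)
E
python3 - <<'E'
from h import *
go(-150,7,130)
E
```

```text
step-frame tcp [-198.88  311.08] F step [-0.47 -0.29] EX in tool [-0.001 -0.058  0.998] EY in tool [0.    0.998 0.058]
t 4.45 tcp [447.  233.5  32. ] yaw 1.729 travel [ -98.1 -306.4   31.2] rot [ 0.001 -0.001 -0.   ] F [-0.43 -0.33  2.11] gap 22.2
```

>>> apply_moves([
  {"gripper": 0, "travel": [-45, 0, 0], "delta_rot": [0, 0, 0]},
  {"gripper": 0, "travel": [-85, -25, 3], "delta_rot": [0, 0, 0]},
  {"gripper": 0, "travel": [-98, -70, 8], "delta_rot": [0, 0, 0]},
  {"gripper": 0, "travel": [-98, -118, 13], "delta_rot": [0, 0, 0]},
  {"gripper": 0, "travel": [-98, -166, 18], "delta_rot": [0, 0, 0]},
])

```text
t: 4.95
eef_pos: [491.4, 70.8, 130.5]
orientation: [-0.056, 0.705, 0.056, 0.705]
force: [0.6, 0.8, -1.5]
finger_gap: 22.3
```

```bash
python3 - <<'E'
from h import *
go(-150,7,130)
E
```

```text
step-frame tcp [-171.01  144.77] F step [0.69 0.74] EX in tool [ 0.001 -0.059  0.998] EY in tool [0.    0.998 0.059]
t 4.95 tcp [491.4  70.8 130.5] yaw 1.729 travel [   0.5 -138.8   12.9] rot [ 0.002  0.001 -0.   ] F [ 0.62  0.81 -1.46] gap 22.3
```

>>> apply_moves([
  {"gripper": 0, "travel": [0, -46, 4], "delta_rot": [0, 0, 0]},
  {"gripper": 0, "travel": [0, -92, 9], "delta_rot": [0, 0, 0]},
  {"gripper": 0, "travel": [0, -125, 12], "delta_rot": [0, 0, 0]},
  {"gripper": 0, "travel": [0, -139, 13], "delta_rot": [0, 0, 0]},
  {"gripper": 0, "travel": [10, -139, 13], "delta_rot": [0, 0, 0]},
])

```text
t: 5.45
eef_pos: [527.0, -65.9, 120.8]
orientation: [-0.055, 0.704, 0.055, 0.706]
force: [-0.5, 0.9, -1.0]
finger_gap: 22.0
```

```bash
python3 - <<'E'
from h import *
go(-150,7,69)
E
```

```text
step-frame tcp [-149.19    5.18] F step [-0.41  0.91] EX in tool [ 0.002 -0.056  0.998] EY in tool [-0.001  0.998  0.056]
t 5.45 tcp [527.  -65.9 120.8] yaw 1.727 travel [51.8  1.9 -0.8] rot [-0.001  0.002  0.001] F [-0.5   0.87 -1.  ] gap 22.0
```

>>> apply_moves([
  {"gripper": 0, "travel": [25, 2, -1], "delta_rot": [0, 0.002, 0]},
  {"gripper": 0, "travel": [44, 2, -1], "delta_rot": [0, 0.002, 0]},
  {"gripper": 0, "travel": [52, 2, -1], "delta_rot": [0, 0.002, 0]},
  {"gripper": 0, "travel": [52, 2, -1], "delta_rot": [0, 0.002, 0]},
])

```text
t: 5.85
eef_pos: [524.9, -62.9, 67.8]
orientation: [-0.056, 0.706, 0.056, 0.704]
force: [0.1, 0.7, -0.6]
finger_gap: 22.0
```

```bash
python3 - <<'E'
from h import *
go(-125,7,69)
c=cap('wrist'); save(c,'w3.png'); c=cap('scene'); save(c,'s3.png',(260,160,400,280),5)
E
```

```text
step-frame tcp [-151.02    8.38] F step [0.15 0.67] EX in tool [-0.002 -0.058  0.998] EY in tool [0.    0.998 0.058]
t 5.85 tcp [524.9 -62.9  67.8] yaw 1.728 travel [-1.2 -2.9 25.9] rot [ 0.001 -0.002 -0.   ] F [ 0.08  0.69 -0.58] gap 22.0
```

View pics/s3.png

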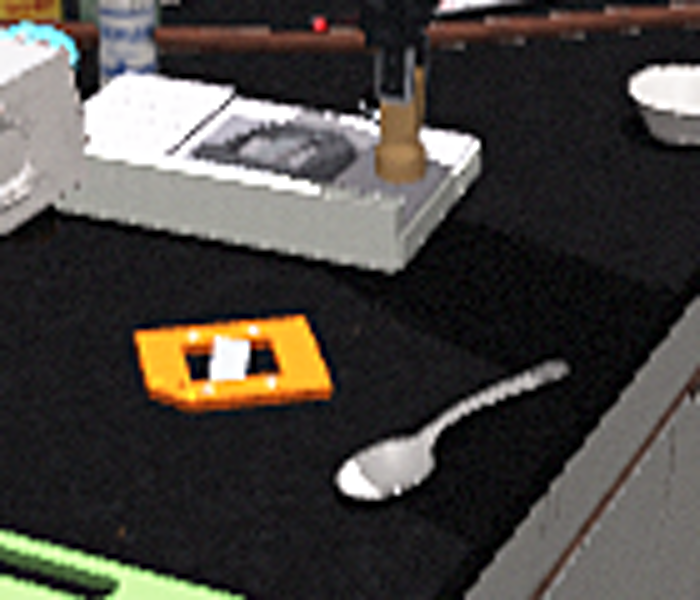

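Picture 8 shows the pusher held upright on the deck at (400,150), in front of the plate at (275,155). Pushing slowly toward the step now.

>>> apply_moves([
  {"gripper": 0, "travel": [-0.5, -1.5, 10], "delta_rot": [0, 0, 0]},
  {"gripper": 0, "travel": [-0.5, -2, 18], "delta_rot": [0, 0, 0]},
  {"gripper": 0, "travel": [-0.5, -2.5, 21], "delta_rot": [0, 0, 0]},
  {"gripper": 0, "travel": [-0.5, -3, 24], "delta_rot": [0, 0, 0]},
  {"gripper": 0, "travel": [-0.5, -3, 27], "delta_rot": [0, 0, 0]},
])

```text
t: 6.45
eef_pos: [553.4, -62.3, 69.8]
orientation: [-0.056, 0.705, 0.055, 0.705]
force: [-1.0, -0.6, -1.2]
finger_gap: 22.2
```

```bash
python3 - <<'E'
from h import *
go(-117,7,68.2)
E
```

```text
step-frame tcp [-122.62    6.12] F step [-1.03 -0.49] EX in tool [ 0.    -0.057  0.998] EY in tool [-0.001  0.998  0.057]
t 6.45 tcp [553.4 -62.3  69.8] yaw 1.728 travel [1.6 0.6 5.7] rot [0.    0.    0.001] F [-0.97 -0.59 -1.18] gap 22.2
```

>>> apply_moves([
  {"gripper": 0, "travel": [1, 0.5, 1], "delta_rot": [0, 0, 0]},
  {"gripper": 0, "travel": [1, 0.5, 2], "delta_rot": [0, 0, 0]},
  {"gripper": 0, "travel": [1, 0.5, 3], "delta_rot": [0, 0, 0]},
  {"gripper": 0, "travel": [1, 0.5, 3], "delta_rot": [0, 0, 0]},
])

```text
t: 6.85
eef_pos: [556.3, -61.3, 68.8]
orientation: [-0.056, 0.705, 0.055, 0.705]
force: [0.2, -0.0, -0.6]
finger_gap: 22.2
```

```bash
python3 - <<'E'
from h import *
go(-117,7,68.2)
E
```

```text
step-frame tcp [-119.62    6.82] F step [ 0.19 -0.05] EX in tool [ 0.    -0.057  0.998] EY in tool [-0.001  0.998  0.057]
t 6.85 tcp [556.3 -61.3  68.8] yaw 1.728 travel [0.6 0.  2.6] rot [0.    0.    0.001] F [ 0.19 -0.03 -0.62] gap 22.2
```

>>> apply_moves([
  {"gripper": 0, "travel": [0.3, 0, 0.5], "delta_rot": [0, 0, 0]},
  {"gripper": 0, "travel": [0.3, 0, 1], "delta_rot": [0, 0, 0]},
  {"gripper": 0, "travel": [0.3, 0, 1.2], "delta_rot": [0, 0, 0]},
  {"gripper": 0, "travel": [0.3, 0, 1.2], "delta_rot": [0, 0, 0]},
])

```text
t: 7.25
eef_pos: [557.4, -61.1, 68.5]
orientation: [-0.056, 0.705, 0.055, 0.705]
force: [0.1, 0.3, -1.1]
finger_gap: 22.1
```

>>> apply_moves([
  {"gripper": 0, "travel": [0, 0, 0.3], "delta_rot": [0, 0, 0]},
  {"gripper": 0, "travel": [0, 0, 0.6], "delta_rot": [0, 0, 0]},
  {"gripper": 0, "travel": [0, 0, 0.8], "delta_rot": [0, 0, 0]},
  {"gripper": 0, "travel": [0, 0, 0.8], "delta_rot": [0, 0, 0]},
])

```text
t: 7.65
eef_pos: [558.2, -61.0, 68.5]
orientation: [-0.056, 0.705, 0.055, 0.705]
force: [-0.8, -0.7, -0.9]
finger_gap: 21.9
```

>>> apply_moves([
  {"gripper": 0, "travel": [0, 0, 0.3], "delta_rot": [0, 0, 0]},
  {"gripper": 0, "travel": [0, 0, 0.6], "delta_rot": [0, 0, 0]},
  {"gripper": 0, "travel": [0, 0, 0.8], "delta_rot": [0, 0, 0]},
  {"gripper": 0, "travel": [0, 0, 0.8], "delta_rot": [0, 0, 0]},
])

```text
t: 8.05
eef_pos: [558.9, -60.9, 68.4]
orientation: [-0.056, 0.705, 0.055, 0.705]
force: [-1.0, -0.7, -0.8]
finger_gap: 22.1
```

>>> apply_moves([
  {"gripper": 0, "travel": [0, 0, 0.3], "delta_rot": [0, 0, 0]},
  {"gripper": 0, "travel": [0, 0, 0.6], "delta_rot": [0, 0, 0]},
  {"gripper": 0, "travel": [0, 0, 0.8], "delta_rot": [0, 0, 0]},
  {"gripper": 0, "travel": [0, 0, 0.8], "delta_rot": [0, 0, 0]},
])

```text
t: 8.45
eef_pos: [559.4, -60.8, 68.3]
orientation: [-0.056, 0.705, 0.055, 0.705]
force: [-4.1, -1.2, -0.3]
finger_gap: 22.4
```

>>> apply_moves([
  {"gripper": 0, "travel": [0, 0, 0.4], "delta_rot": [0, 0, 0]},
  {"gripper": 0, "travel": [0, 0, 0.5], "delta_rot": [0, 0, 0]},
  {"gripper": 0, "travel": [0, 0, 0.5], "delta_rot": [0, 0, 0]},
])

```text
t: 8.75
eef_pos: [559.6, -60.7, 68.3]
orientation: [-0.056, 0.705, 0.055, 0.704]
force: [-4.9, -1.1, 0.2]
finger_gap: 22.0
```

About 5 N along the step normal, and the foot sits at x ≈ −116.5 where −117 was expected for home. Backing off, lifting, and moving to the open side for the second push.

>>> apply_moves([
  {"gripper": 0, "travel": [0, 0, -8], "delta_rot": [0, 0, 0]},
  {"gripper": 0, "travel": [-10, 0, -10], "delta_rot": [0, 0, 0]},
  {"gripper": 0, "travel": [-40, -10, -10], "delta_rot": [0, 0, 0]},
  {"gripper": 0, "travel": [-42, -50, 0], "delta_rot": [0, 0, 0]},
  {"gripper": 0, "travel": [-42, -76, 30], "delta_rot": [0, 0, 0]},
])

```text
t: 9.25
eef_pos: [601.5, -133.0, 113.0]
orientation: [-0.056, 0.704, 0.054, 0.706]
force: [0.3, 0.4, -0.6]
finger_gap: 21.8
```

```bash
python3 - <<'E'
from h import *
go(-50,-70,110)
E
```

```text
step-frame tcp [-81.78 -68.98] F step [0.35 0.41] EX in tool [ 0.002 -0.056  0.998] EY in tool [-0.002  0.998  0.056]
t 9.25 tcp [ 601.5 -133.   113. ] yaw 1.727 travel [ 3.1 -2.8 31.7] rot [-0.001  0.002  0.002] F [ 0.31  0.45 -0.55] gap 21.8
```

>>> apply_moves([
  {"gripper": 0, "travel": [2, -3, 24], "delta_rot": [0, 0, 0]},
  {"gripper": 0, "travel": [8, -3, 32], "delta_rot": [-0.001, 0.002, 0.002]},
  {"gripper": 0, "travel": [28, -3, 32], "delta_rot": [-0.001, 0.002, 0.002]},
  {"gripper": 0, "travel": [43, -3, 32], "delta_rot": [-0.001, 0.002, 0.002]},
  {"gripper": 0, "travel": [45, -3, 32], "delta_rot": [-0.001, 0.002, 0.002]},
])

```text
t: 9.75
eef_pos: [632.2, -130.1, 66.6]
orientation: [-0.055, 0.706, 0.056, 0.704]
force: [-0.6, -0.3, -1.7]
finger_gap: 22.0
```

```bash
python3 - <<'E'
from h import *
go(-50,-50,68.2)
c=cap('wrist'); save(c,'w4.png',(180,60,480,300),2.5)
E
```

```text
step-frame tcp [-50.99 -69.18] F step [-0.59 -0.27] EX in tool [-0.003 -0.058  0.998] EY in tool [0.001 0.998 0.058]
t 9.75 tcp [ 632.2 -130.1   66.6] yaw 1.729 travel [-1.6 19.1  2.1] rot [ 0.001 -0.003 -0.001] F [-0.56 -0.33 -1.67] gap 22.0
```

View pics/w4.png

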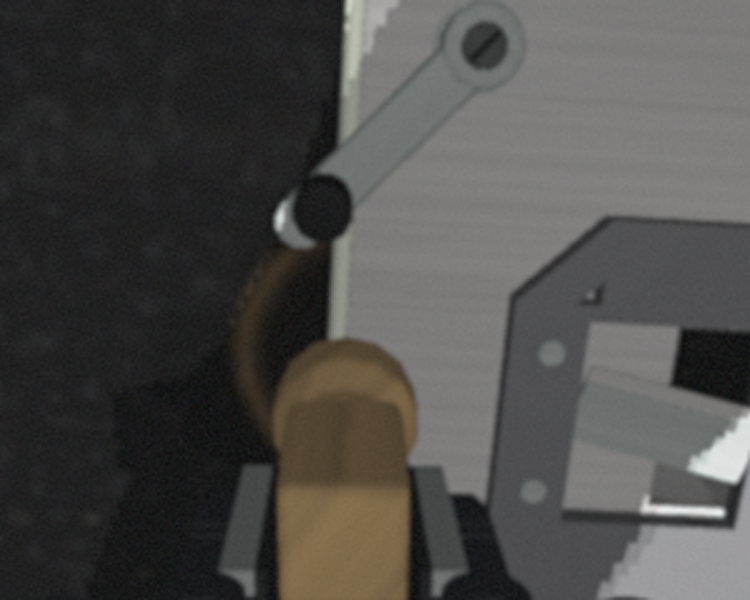

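Picture 9 shows the pusher foot at (345,410) beside the plate's left edge (505,350). The keeper at (320,210) is untouched. Pushing toward the rail.

>>> apply_moves([
  {"gripper": 0, "travel": [-1.5, 9, 1.5], "delta_rot": [0, -0.002, 0]},
  {"gripper": 0, "travel": [-1.5, 16, 2], "delta_rot": [0, -0.002, 0]},
  {"gripper": 0, "travel": [-1.5, 20, 2], "delta_rot": [0, -0.002, 0]},
  {"gripper": 0, "travel": [-1.5, 24, 2], "delta_rot": [0, -0.002, 0]},
  {"gripper": 0, "travel": [-1.5, 28, 2.5], "delta_rot": [0, -0.002, 0]},
])

```text
t: 10.3
eef_pos: [630.7, -101.9, 69.3]
orientation: [-0.056, 0.705, 0.056, 0.705]
force: [0.4, -0.8, 0.1]
finger_gap: 21.9
```

```bash
python3 - <<'E'
from h import *
go(-50,-30,68.2)
E
```

```text
step-frame tcp [-49.61 -40.96] F step [ 0.27 -0.84] EX in tool [ 0.    -0.058  0.998] EY in tool [0.    0.998 0.058]
t 10.3 tcp [ 630.7 -101.9   69.3] yaw 1.729 travel [ 1.1 11.   0.3] rot [ 0.001  0.    -0.   ] F [ 0.35 -0.81  0.14] gap 21.9
```

>>> apply_moves([
  {"gripper": 0, "travel": [1, 2, 0], "delta_rot": [0, 0, 0]},
  {"gripper": 0, "travel": [1, 4, 0], "delta_rot": [0, 0, 0]},
  {"gripper": 0, "travel": [1, 6, 0], "delta_rot": [0, 0, 0]},
  {"gripper": 0, "travel": [1, 8, 0.3], "delta_rot": [0, 0, 0]},
  {"gripper": 0, "travel": [1, 9, 0.3], "delta_rot": [0, 0, 0]},
])

```text
t: 10.8
eef_pos: [629.6, -92.8, 68.3]
orientation: [-0.056, 0.705, 0.056, 0.705]
force: [-0.1, -0.2, -1.0]
finger_gap: 21.9
```

```bash
python3 - <<'E'
from h import *
go(-50,-27,68.2)
E
```

```text
step-frame tcp [-49.83 -31.85] F step [-0.09 -0.15] EX in tool [ 0.    -0.058  0.998] EY in tool [0.    0.998 0.058]
t 10.8 tcp [629.6 -92.8  68.3] yaw 1.729 travel [0.1 4.8 0.1] rot [ 0.001  0.    -0.   ] F [-0.07 -0.16 -1.01] gap 21.9
```

>>> apply_moves([
  {"gripper": 0, "travel": [0, 0.8, 0], "delta_rot": [0, 0, 0]},
  {"gripper": 0, "travel": [0, 1.6, 0], "delta_rot": [0, 0, 0]},
  {"gripper": 0, "travel": [0, 2.4, 0], "delta_rot": [0, 0, 0]},
  {"gripper": 0, "travel": [0, 2.8, 0], "delta_rot": [0, 0, 0]},
  {"gripper": 0, "travel": [0, 2.8, 0], "delta_rot": [0, 0, 0]},
])

```text
t: 11.3
eef_pos: [629.1, -90.0, 68.3]
orientation: [-0.056, 0.705, 0.056, 0.705]
force: [0.1, -0.4, -0.7]
finger_gap: 21.9
```

>>> apply_moves([
  {"gripper": 0, "travel": [0, 0.4, 0], "delta_rot": [0, 0, 0]},
  {"gripper": 0, "travel": [0, 0.8, 0], "delta_rot": [0, 0, 0]},
  {"gripper": 0, "travel": [0, 1.0, 0.1], "delta_rot": [0, 0, 0]},
  {"gripper": 0, "travel": [0, 1.0, 0.1], "delta_rot": [0, 0, 0]},
])

```text
t: 11.7
eef_pos: [629.1, -89.0, 68.3]
orientation: [-0.056, 0.705, 0.056, 0.705]
force: [0.4, 0.4, -1.3]
finger_gap: 21.9
```

>>> apply_moves([
  {"gripper": 0, "travel": [0, 0.3, 0], "delta_rot": [0, 0, 0]},
  {"gripper": 0, "travel": [0, 0.6, 0], "delta_rot": [0, 0, 0]},
  {"gripper": 0, "travel": [0, 0.8, 0.1], "delta_rot": [0, 0, 0]},
  {"gripper": 0, "travel": [0, 0.8, 0.1], "delta_rot": [0, 0, 0]},
])

```text
t: 12.1
eef_pos: [629.0, -88.1, 68.2]
orientation: [-0.056, 0.705, 0.056, 0.705]
force: [0.6, -0.1, -1.5]
finger_gap: 21.8
```

>>> apply_moves([
  {"gripper": 0, "travel": [0, 0.3, 0], "delta_rot": [0, 0, 0]},
  {"gripper": 0, "travel": [0, 0.6, 0], "delta_rot": [0, 0, 0]},
  {"gripper": 0, "travel": [0, 0.8, 0.1], "delta_rot": [0, 0, 0]},
  {"gripper": 0, "travel": [0, 0.8, 0.1], "delta_rot": [0, 0, 0]},
])

```text
t: 12.5
eef_pos: [629.1, -87.5, 68.3]
orientation: [-0.056, 0.705, 0.056, 0.705]
force: [-0.1, -1.5, -0.8]
finger_gap: 21.6
```

>>> apply_moves([
  {"gripper": 0, "travel": [0, 0.3, 0], "delta_rot": [0, 0, 0]},
  {"gripper": 0, "travel": [0, 0.5, 0], "delta_rot": [0, 0, 0]},
  {"gripper": 0, "travel": [0, 0.5, 0], "delta_rot": [0, 0, 0]},
])

```text
t: 12.8
eef_pos: [629.1, -87.3, 68.4]
orientation: [-0.056, 0.705, 0.056, 0.705]
force: [-0.2, -4.8, -0.7]
finger_gap: 21.9
```

>>> apply_moves([
  {"gripper": 0, "travel": [0, 0.4, 0], "delta_rot": [0, 0, 0]},
  {"gripper": 0, "travel": [0, 0.4, 0], "delta_rot": [0, 0, 0]},
  {"gripper": 0, "travel": [0, 0.4, 0], "delta_rot": [0, 0, 0]},
])

```text
t: 13.1
eef_pos: [629.0, -87.2, 68.4]
orientation: [-0.056, 0.705, 0.055, 0.705]
force: [0.3, -4.5, -1.3]
finger_gap: 21.9
```

Pressed on the rail with 4.5 to 4.8 N. I back off and lift to check that both edges are flush.

>>> apply_moves([
  {"gripper": 0, "travel": [0, -8, 0], "delta_rot": [0, 0, 0]},
  {"gripper": 0, "travel": [-10, -25, 0], "delta_rot": [0, 0, 0]},
  {"gripper": 0, "travel": [-45, -45, 20], "delta_rot": [0, 0, 0]},
  {"gripper": 0, "travel": [-80, -62, 45], "delta_rot": [0, 0, 0]},
  {"gripper": 0, "travel": [-85, -65, 50], "delta_rot": [0, 0, 0]},
])

```text
t: 13.6
eef_pos: [692.1, -145.5, 157.5]
orientation: [-0.056, 0.702, 0.054, 0.707]
force: [-0.8, -0.2, -2.1]
finger_gap: 22.0
```

>>> apply_moves([
  {"gripper": 0, "travel": [0, 0, 0], "delta_rot": [0, 0, 0]},
])

```text
t: 13.7
eef_pos: [693.1, -146.0, 157.7]
orientation: [-0.056, 0.702, 0.055, 0.708]
force: [0.3, -0.2, -1.1]
finger_gap: 21.7
```

```bash
python3 - <<'E'
from h import *
import pickle
c=cap('wrist'); pickle.dump(c,open('w5.pkl','wb'))
go(-118.6,-120,100)
uv=[]
# predicted pixels of home corner etc.
inv=np.linalg.inv(c['T'])
for x,y,z in [(0,70,41),(-100,70,41),(-100,-10,41),(0,-10,41),(-135,-45,44)]:
    p=inv@np.array([*sw(x,y),z,1]); print((x,y),(c['cx']-c['fx']*p[0]/p[2]).round(0),(c['cy']+c['fy']*p[1]/p[2]).round(0))
print(ws(r.get_obs()['eef_pos']))
im=c['image'][20:330,330:600,::-1]; g=cv2.resize(im,None,fx=1.9,fy=1.9,interpolation=cv2.INTER_CUBIC); cv2.imwrite('pics/w5.png',g)
E
```

```text
step-frame tcp [  7.68 -90.95] F step [-0.63 -0.5 ] EX in tool [ 0.008 -0.057  0.998] EY in tool [-0.003  0.998  0.057]
t 13.75 tcp [ 692.7 -145.9  157.6] yaw 1.728 travel [  56.7  -21.7 -128.2] rot [-0.     0.008  0.003] F [-0.57 -0.56 -1.27] gap 22.3
(0, 70) 508.0 183.0
(-100, 70) 538.0 56.0
(-100, -10) 433.0 50.0
(0, -10) 414.0 178.0
(-135, -45) 394.0 -7.0
[  7.67975342 -90.94619946]
```

```bash
python3 - <<'E'
from h import *
import pickle
c=pickle.load(open('w5.pkl','rb'))
g=cv2.resize(c['image'][35:205,395:565,::-1],None,fx=3.5,fy=3.5,interpolation=cv2.INTER_CUBIC); cv2.imwrite('pics/w5.png',g)
E
```

```text
(no output)
```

View pics/w5.png

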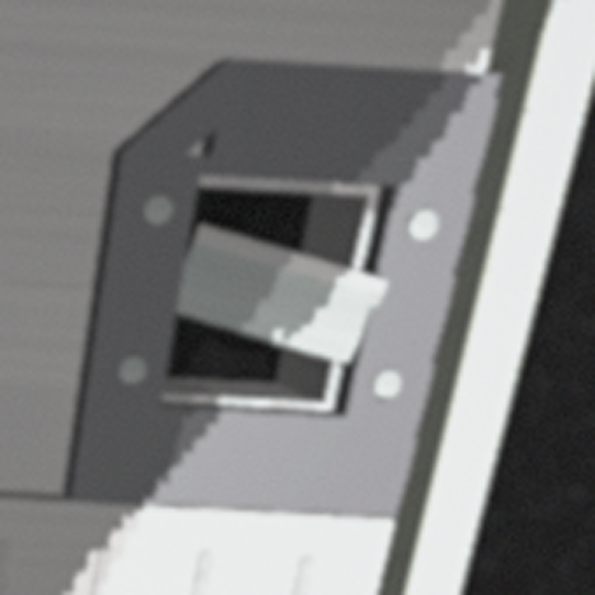

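```bash
python3 - <<'E'
from h import *
import pickle
c=pickle.load(open('w5.pkl','rb'))
f=lambda X,z: np.array([ws(q) for q in plane(c,[(395+x/3.5-.4,35+y/3.5-.4) for x,y in X],z)]).round(1).tolist()
print('rail edge of plate',f([(500,75),(393,518)],41)); print('step edge',f([(393,518),(68,496)],41)); print('step line beyond',f([(68,495),(2,492)],41))
print('left',f([(118,158),(68,496)],41)); print('front',f([(225,62),(500,75)],41))
print('rail top inner',f([(552,10),(405,590)],52))
# scan gray along rows across plate/rail boundary, every 12 rows in full image
g=cv2.cvtColor(c['image'],cv2.COLOR_RGB2GRAY).astype(int)
for v in (62,80,100,120,140,160,178):
    u0=int(395+(500-(v-35)*3.5*0.2415+18)/3.5)
    print(v,u0-8,g[v,u0-8:u0+16].tolist())
go(-118.6,-125,100)
E
```

```text
rail edge of plate [[-100.1, 69.3], [-0.4, 69.2]]
step edge [[-0.4, 69.2], [-1.2, -10.1]]
step line beyond [[-1.4, -10.1], [-1.2, -26.1]]
left [[-78.4, -10.3], [-1.2, -10.1]]
front [[-99.2, 9.6], [-100.1, 69.3]]
rail top inner [[-111.7, 70.3], [14.2, 69.7]]
62 528 [142, 161, 166, 167, 165, 165, 166, 160, 134, 104, 88, 82, 84, 83, 84, 83, 107, 168, 219, 233, 233, 233, 232, 233]
80 524 [166, 165, 166, 165, 167, 168, 167, 162, 142, 111, 89, 82, 83, 85, 82, 89, 131, 194, 229, 234, 234, 233, 233, 234]
100 519 [209, 181, 168, 164, 165, 165, 166, 166, 156, 128, 95, 83, 82, 82, 80, 85, 124, 188, 228, 234, 235, 234, 234, 234]
120 514 [169, 167, 166, 167, 167, 166, 166, 166, 159, 135, 106, 85, 83, 84, 83, 85, 120, 182, 226, 235, 234, 234, 234, 234]
140 509 [167, 165, 165, 166, 166, 167, 165, 167, 162, 139, 109, 89, 86, 82, 83, 85, 117, 179, 225, 235, 235, 235, 234, 235]
160 504 [166, 166, 167, 167, 165, 164, 166, 167, 160, 141, 110, 89, 82, 85, 83, 83, 112, 168, 221, 234, 235, 235, 235, 235]
178 500 [166, 166, 165, 166, 166, 165, 164, 165, 156, 127, 97, 86, 83, 82, 83, 91, 135, 199, 231, 235, 235, 235, 235, 234]
step-frame tcp [  7.68 -90.95] F step [-0.63 -0.5 ] EX in tool [ 0.008 -0.057  0.998] EY in tool [-0.003  0.998  0.057]
t 13.75 tcp [ 692.7 -145.9  157.6] yaw 1.728 travel [  56.7  -26.6 -128.5] rot [-0.     0.008  0.003] F [-0.57 -0.56 -1.27] gap 22.3
```

Picture 10 shows the plate's lower edge lying along the step line, (68,496) to (393,518), and its right edge along the rail, (500,75) to (393,518). The visible rail strip keeps the same width (7–8 px) along the whole side, and the edges lie within about 1 mm of (0, 70). Both edges are flush, so next is the keeper.

```bash
cat >> h.py <<'E'
def arc(phi): a=np.radians(phi); return (-135+52.55*np.cos(a),-45+52.55*np.sin(a))
E
python3 - <<'E'
from h import *
go(*arc(-88),110)
E
```

```text
step-frame tcp [  7.68 -90.95] F step [-0.63 -0.5 ] EX in tool [ 0.008 -0.057  0.998] EY in tool [-0.003  0.998  0.057]
t 13.75 tcp [ 692.7 -145.9  157.6] yaw 1.728 travel [  46.5    1.6 -141.4] rot [-0.     0.008  0.003] F [-0.57 -0.56 -1.27] gap 22.3
```

>>> apply_moves([
  {"gripper": 0, "travel": [5, 0, -40], "delta_rot": [0, 0.008, 0.003]},
  {"gripper": 0, "travel": [15, 0, -84], "delta_rot": [0, 0.008, 0.003]},
  {"gripper": 0, "travel": [30, 1.5, -122], "delta_rot": [0, 0.008, 0.003]},
  {"gripper": 0, "travel": [44, 1.5, -141], "delta_rot": [0, 0.008, 0.003]},
  {"gripper": 0, "travel": [50, 1.5, -141], "delta_rot": [0, 0.008, 0.003]},
])

```text
t: 14.25
eef_pos: [549.8, -165.7, 105.2]
orientation: [-0.054, 0.706, 0.056, 0.704]
force: [0.7, -0.3, -1.5]
finger_gap: 22.1
```

>>> apply_moves([
  {"gripper": 0, "travel": [0, 0, 0], "delta_rot": [0, 0, 0]},
])

```text
t: 14.35
eef_pos: [549.0, -165.1, 104.4]
orientation: [-0.054, 0.706, 0.056, 0.703]
force: [0.7, -1.1, 0.1]
finger_gap: 21.9
```

```bash
python3 - <<'E'
from h import *
go(*arc(-88),78)
E
```

```text
step-frame tcp [-137.19  -95.77] F step [ 0.55 -1.16] EX in tool [-0.004 -0.056  0.998] EY in tool [0.003 0.998 0.056]
t 14.35 tcp [ 549.  -165.1  104.4] yaw 1.726 travel [26.4 -2.1  4. ] rot [-0.001 -0.004 -0.003] F [ 0.67 -1.1   0.1 ] gap 21.9
```

>>> apply_moves([
  {"gripper": 0, "travel": [12, -2, 4], "delta_rot": [0, -0.004, -0.003]},
  {"gripper": 0, "travel": [24, -2, 4], "delta_rot": [0, -0.004, -0.003]},
  {"gripper": 0, "travel": [26, -2, 4], "delta_rot": [0, -0.004, -0.003]},
  {"gripper": 0, "travel": [26, -2, 4], "delta_rot": [0, -0.004, -0.003]},
])

```text
t: 14.75
eef_pos: [553.1, -166.1, 78.0]
orientation: [-0.055, 0.705, 0.055, 0.705]
force: [0.5, 0.3, -0.9]
finger_gap: 22.1
```

```bash
python3 - <<'E'
from h import *
for p in (-80,-72,-64,-55,-46,-36,-26): go(*arc(p),78)
E
```

```text
step-frame tcp [-133.21  -97.18] F step [0.56 0.24] EX in tool [-0.001 -0.056  0.998] EY in tool [0.001 0.998 0.056]
t 14.75 tcp [ 553.1 -166.1   78. ] yaw 1.727 travel [-0.   0.   7.4] rot [-0.001 -0.001 -0.001] F [ 0.54  0.29 -0.92] gap 22.1
step-frame tcp [-133.21  -97.18] F step [0.56 0.24] EX in tool [-0.001 -0.056  0.998] EY in tool [0.001 0.998 0.056]
t 14.75 tcp [ 553.1 -166.1   78. ] yaw 1.727 travel [-0.   1.4 14.6] rot [-0.001 -0.001 -0.001] F [ 0.54  0.29 -0.92] gap 22.1
step-frame tcp [-133.21  -97.18] F step [0.56 0.24] EX in tool [-0.001 -0.056  0.998] EY in tool [0.001 0.998 0.056]
t 14.75 tcp [ 553.1 -166.1   78. ] yaw 1.727 travel [-0.   3.8 21.5] rot [-0.001 -0.001 -0.001] F [ 0.54  0.29 -0.92] gap 22.1
step-frame tcp [-133.21  -97.18] F step [0.56 0.24] EX in tool [-0.001 -0.056  0.998] EY in tool [0.001 0.998 0.056]
t 14.75 tcp [ 553.1 -166.1   78. ] yaw 1.727 travel [-0.   7.5 28.8] rot [-0.001 -0.001 -0.001] F [ 0.54  0.29 -0.92] gap 22.1
step-frame tcp [-133.21  -97.18] F step [0.56 0.24] EX in tool [-0.001 -0.056  0.998] EY in tool [0.001 0.998 0.056]
t 14.75 tcp [ 553.1 -166.1   78. ] yaw 1.727 travel [-0.  12.4 35.5] rot [-0.001 -0.001 -0.001] F [ 0.54  0.29 -0.92] gap 22.1
step-frame tcp [-133.21  -97.18] F step [0.56 0.24] EX in tool [-0.001 -0.056  0.998] EY in tool [0.001 0.998 0.056]
t 14.75 tcp [ 553.1 -166.1   78. ] yaw 1.727 travel [-0.  19.  41.9] rot [-0.001 -0.001 -0.001] F [ 0.54  0.29 -0.92] gap 22.1
step-frame tcp [-133.21  -97.18] F step [0.56 0.24] EX in tool [-0.001 -0.056  0.998] EY in tool [0.001 0.998 0.056]
t 14.75 tcp [ 553.1 -166.1   78. ] yaw 1.727 travel [-0.  26.6 47. ] rot [-0.001 -0.001 -0.001] F [ 0.54  0.29 -0.92] gap 22.1
```

>>> apply_moves([
  {"gripper": 0, "travel": [0, 0, 7.5], "delta_rot": [0, 0, 0]},
  {"gripper": 0, "travel": [0, 1.5, 14.5], "delta_rot": [0, 0, 0]},
  {"gripper": 0, "travel": [0, 4, 21.5], "delta_rot": [0, 0, 0]},
  {"gripper": 0, "travel": [0, 7.5, 29], "delta_rot": [0, 0, 0]},
  {"gripper": 0, "travel": [0, 12.5, 35.5], "delta_rot": [0, 0, 0]},
])

```text
t: 15.25
eef_pos: [587.0, -147.9, 78.0]
orientation: [-0.055, 0.705, 0.055, 0.705]
force: [-0.3, -1.5, -0.8]
finger_gap: 22.0
```

```bash
python3 - <<'E'
from h import *
for p in (-36,-26,-17,-8,1): go(*arc(p),78)
E
```

```text
step-frame tcp [-97.72 -82.44] F step [-0.42 -1.5 ] EX in tool [-0.001 -0.056  0.998] EY in tool [0.001 0.998 0.056]
t 15.25 tcp [ 587.  -147.9   78. ] yaw 1.727 travel [-0.   6.2  5.6] rot [-0.001 -0.001 -0.001] F [-0.27 -1.53 -0.79] gap 22.0
step-frame tcp [-97.72 -82.44] F step [-0.42 -1.5 ] EX in tool [-0.001 -0.056  0.998] EY in tool [0.001 0.998 0.056]
t 15.25 tcp [ 587.  -147.9   78. ] yaw 1.727 travel [-0.  13.8 10.7] rot [-0.001 -0.001 -0.001] F [-0.27 -1.53 -0.79] gap 22.0
step-frame tcp [-97.72 -82.44] F step [-0.42 -1.5 ] EX in tool [-0.001 -0.056  0.998] EY in tool [0.001 0.998 0.056]
t 15.25 tcp [ 587.  -147.9   78. ] yaw 1.727 travel [-0.  21.3 14.2] rot [-0.001 -0.001 -0.001] F [-0.27 -1.53 -0.79] gap 22.0
step-frame tcp [-97.72 -82.44] F step [-0.42 -1.5 ] EX in tool [-0.001 -0.056  0.998] EY in tool [0.001 0.998 0.056]
t 15.25 tcp [ 587.  -147.9   78. ] yaw 1.727 travel [-0.  29.3 16.4] rot [-0.001 -0.001 -0.001] F [-0.27 -1.53 -0.79] gap 22.0
step-frame tcp [-97.72 -82.44] F step [-0.42 -1.5 ] EX in tool [-0.001 -0.056  0.998] EY in tool [0.001 0.998 0.056]
t 15.25 tcp [ 587.  -147.9   78. ] yaw 1.727 travel [-0.  37.4 17.4] rot [-0.001 -0.001 -0.001] F [-0.27 -1.53 -0.79] gap 22.0
```

Turning with about 1.5 N as expected; continue along the arc.

>>> apply_moves([
  {"gripper": 0, "travel": [0, 6, 5.5], "delta_rot": [0, 0, 0]},
  {"gripper": 0, "travel": [0, 14, 10.5], "delta_rot": [0, 0, 0]},
  {"gripper": 0, "travel": [0, 21.5, 14], "delta_rot": [0, 0, 0]},
  {"gripper": 0, "travel": [0, 29.5, 16.5], "delta_rot": [0, 0, 0]},
  {"gripper": 0, "travel": [0, 37.5, 17.5], "delta_rot": [0, 0, 0]},
])

```text
t: 15.75
eef_pos: [598.6, -107.4, 78.0]
orientation: [-0.055, 0.705, 0.055, 0.705]
force: [0.1, -1.4, -1.9]
finger_gap: 22.2
```

```bash
python3 - <<'E'
from h import *
for p in (7,12,15,17,18.4): go(*arc(p),78)
E
```

```text
step-frame tcp [-82.15 -43.23] F step [-0.02 -1.44] EX in tool [-0.001 -0.056  0.998] EY in tool [0.001 0.998 0.056]
t 15.75 tcp [ 598.6 -107.4   78. ] yaw 1.727 travel [ 0.   4.7 -0.4] rot [-0.001 -0.001 -0.001] F [ 0.12 -1.43 -1.9 ] gap 22.2
step-frame tcp [-82.15 -43.23] F step [-0.02 -1.44] EX in tool [-0.001 -0.056  0.998] EY in tool [0.001 0.998 0.056]
t 15.75 tcp [ 598.6 -107.4   78. ] yaw 1.727 travel [ 0.   9.2 -0.9] rot [-0.001 -0.001 -0.001] F [ 0.12 -1.43 -1.9 ] gap 22.2
step-frame tcp [-82.15 -43.23] F step [-0.02 -1.44] EX in tool [-0.001 -0.056  0.998] EY in tool [0.001 0.998 0.056]
t 15.75 tcp [ 598.6 -107.4   78. ] yaw 1.727 travel [ 0.  11.9 -1.4] rot [-0.001 -0.001 -0.001] F [ 0.12 -1.43 -1.9 ] gap 22.2
step-frame tcp [-82.15 -43.23] F step [-0.02 -1.44] EX in tool [-0.001 -0.056  0.998] EY in tool [0.001 0.998 0.056]
t 15.75 tcp [ 598.6 -107.4   78. ] yaw 1.727 travel [ 0.  13.7 -1.8] rot [-0.001 -0.001 -0.001] F [ 0.12 -1.43 -1.9 ] gap 22.2
step-frame tcp [-82.15 -43.23] F step [-0.02 -1.44] EX in tool [-0.001 -0.056  0.998] EY in tool [0.001 0.998 0.056]
t 15.75 tcp [ 598.6 -107.4   78. ] yaw 1.727 travel [ 0.  15.  -2.2] rot [-0.001 -0.001 -0.001] F [ 0.12 -1.43 -1.9 ] gap 22.2
```

>>> apply_moves([
  {"gripper": 0, "travel": [0, 4.7, -0.4], "delta_rot": [0, 0, 0]},
  {"gripper": 0, "travel": [0, 9, -0.9], "delta_rot": [0, 0, 0]},
  {"gripper": 0, "travel": [0, 12, -1.4], "delta_rot": [0, 0, 0]},
  {"gripper": 0, "travel": [0, 13, -1.7], "delta_rot": [0, 0, 0]},
  {"gripper": 0, "travel": [0, 13, -1.7], "delta_rot": [0, 0, 0]},
])

```text
t: 16.25
eef_pos: [594.7, -94.7, 78.0]
orientation: [-0.055, 0.705, 0.055, 0.705]
force: [-0.2, -0.3, -1.0]
finger_gap: 22.0
```

>>> apply_moves([
  {"gripper": 0, "travel": [0, 0.5, -0.4], "delta_rot": [0, 0, 0]},
  {"gripper": 0, "travel": [0, 1.0, -0.8], "delta_rot": [0, 0, 0]},
  {"gripper": 0, "travel": [0, 1.3, -1.1], "delta_rot": [0, 0, 0]},
  {"gripper": 0, "travel": [0, 1.3, -1.1], "delta_rot": [0, 0, 0]},
])

```text
t: 16.65
eef_pos: [593.4, -93.7, 78.1]
orientation: [-0.055, 0.705, 0.055, 0.705]
force: [0.1, 0.1, -1.1]
finger_gap: 22.2
```

>>> apply_moves([
  {"gripper": 0, "travel": [0, 0.3, -0.3], "delta_rot": [0, 0, 0]},
  {"gripper": 0, "travel": [0, 0.6, -0.6], "delta_rot": [0, 0, 0]},
  {"gripper": 0, "travel": [0, 0.7, -0.7], "delta_rot": [0, 0, 0]},
  {"gripper": 0, "travel": [0, 0.7, -0.7], "delta_rot": [0, 0, 0]},
])

```text
t: 17.05
eef_pos: [592.9, -93.3, 78.1]
orientation: [-0.055, 0.705, 0.055, 0.705]
force: [2.8, -2.3, -1.9]
finger_gap: 22.0
```

```bash
python3 - <<'E'
from h import *
go(*arc(18.4),78)
c=cap('wrist'); save(c,'w6.png',(200,0,500,225),2.6)
E
```

```text
step-frame tcp [-86.39 -28.69] F step [ 2.57 -2.58] EX in tool [-0.    -0.056  0.998] EY in tool [0.    0.998 0.056]
t 17.05 tcp [592.9 -93.3  78.1] yaw 1.727 travel [0.1 0.2 1.3] rot [-0.001 -0.    -0.   ] F [ 2.82 -2.31 -1.9 ] gap 22.0
```

View pics/w6.png

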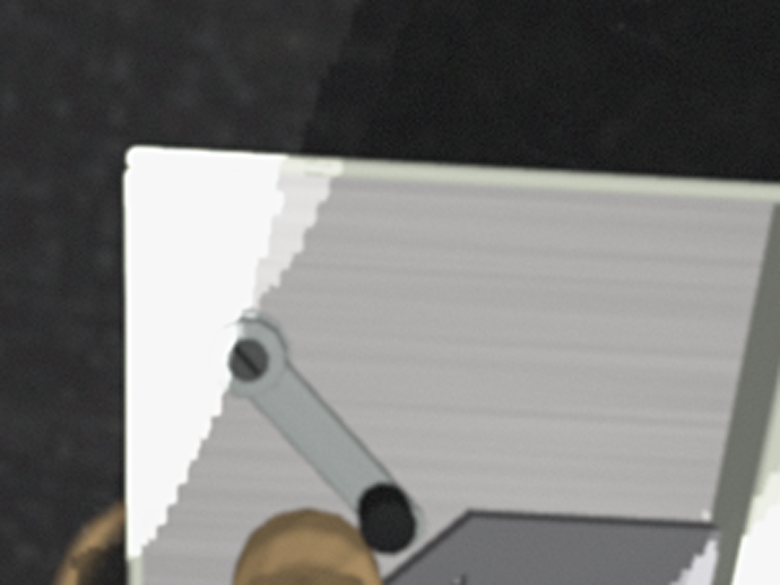

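Picture 11 shows the keeper from pivot (248,358) to knob (387,518) at 45°, with its tip just off the clipped corner. With 3.6 N along the arc it sits firm on its stop. I back off and carry the pusher home.

>>> apply_moves([
  {"gripper": 0, "travel": [0, -4, 3.5], "delta_rot": [0, 0, 0]},
  {"gripper": 0, "travel": [-3, -10, 9], "delta_rot": [0, 0, 0]},
  {"gripper": 0, "travel": [-35, -12, 10], "delta_rot": [0, 0, 0]},
  {"gripper": 0, "travel": [-65, 0, 0], "delta_rot": [0, 0, 0]},
  {"gripper": 0, "travel": [-70, 40, -20], "delta_rot": [0, 0, 0]},
])

```text
t: 17.6
eef_pos: [569.6, -59.1, 150.8]
orientation: [-0.055, 0.704, 0.054, 0.707]
force: [0.3, 2.4, -0.8]
finger_gap: 22.3
```

```bash
python3 - <<'E'
from h import *
to([447,233.5,140],YAW)
E
```

```text
t 17.6 tcp [569.6 -59.1 150.8] yaw 1.724 travel [ 10.  307.9 -76.6] rot [-0.004  0.004  0.002] F [ 0.3   2.42 -0.8 ] gap 22.3
```

>>> apply_moves([
  {"gripper": 0, "travel": [2, 45, -12], "delta_rot": [0, 0, 0]},
  {"gripper": 0, "travel": [3, 93, -24], "delta_rot": [0, 0, 0]},
  {"gripper": 0, "travel": [5, 141, -36], "delta_rot": [0, 0, 0]},
  {"gripper": 0, "travel": [7, 188, -47], "delta_rot": [-0.003, 0.003, 0.002]},
  {"gripper": 0, "travel": [8, 230, -57], "delta_rot": [-0.003, 0.003, 0.002]},
])

```text
t: 18.1
eef_pos: [477.4, 161.2, 142.4]
orientation: [-0.055, 0.705, 0.055, 0.705]
force: [0.5, 0.8, -1.0]
finger_gap: 22.2
```

```bash
python3 - <<'E'
from h import *
to([447,233.5,80],YAW)
E
```

```text
t 18.1 tcp [477.4 161.2 142.4] yaw 1.727 travel [ 62.4  76.1 -18.8] rot [-0.001  0.001 -0.001] F [ 0.52  0.81 -0.98] gap 22.2
```

>>> apply_moves([
  {"gripper": 0, "travel": [5, 35, -9], "delta_rot": [0, 0, 0]},
  {"gripper": 0, "travel": [15, 62, -15], "delta_rot": [0, 0, 0]},
  {"gripper": 0, "travel": [38, 76, -19], "delta_rot": [0, 0, 0]},
  {"gripper": 0, "travel": [60, 76, -19], "delta_rot": [0, 0, 0]},
  {"gripper": 0, "travel": [62, 76, -19], "delta_rot": [0, 0, 0]},
])

```text
t: 18.6
eef_pos: [445.6, 233.4, 78.7]
orientation: [-0.056, 0.706, 0.056, 0.704]
force: [-0.2, -0.3, -0.1]
finger_gap: 21.8
```

>>> apply_moves([
  {"gripper": 0, "travel": [0, 0, 0], "delta_rot": [0, 0, 0]},
])

```text
t: 18.7
eef_pos: [445.9, 233.2, 79.0]
orientation: [-0.056, 0.706, 0.055, 0.704]
force: [-0.5, -0.2, -0.0]
finger_gap: 22.0
```

```bash
python3 - <<'E'
from h import *
to([447,233.5,34],YAW)
E
```

```text
t 18.7 tcp [445.9 233.2  79. ] yaw 1.728 travel [45.   0.1  1.3] rot [ 0.    -0.003 -0.   ] F [-0.53 -0.15 -0.01] gap 22.0
```

>>> apply_moves([
  {"gripper": 0, "travel": [20, 0, 1], "delta_rot": [0, -0.002, 0]},
  {"gripper": 0, "travel": [36, 0, 1], "delta_rot": [0, -0.002, 0]},
  {"gripper": 0, "travel": [44, 0, 1], "delta_rot": [0, -0.002, 0]},
  {"gripper": 0, "travel": [45, 0, 1], "delta_rot": [0, -0.002, 0]},
  {"gripper": 0, "travel": [45, 0, 1], "delta_rot": [0, -0.002, 0]},
])

```text
t: 19.2
eef_pos: [447.3, 233.4, 34.8]
orientation: [-0.055, 0.705, 0.055, 0.705]
force: [0.0, -0.7, 0.1]
finger_gap: 21.7
```

>>> apply_moves([
  {"gripper": 0, "travel": [0.6, 0, 0], "delta_rot": [0, 0, 0]},
  {"gripper": 0, "travel": [1.2, 0, 0], "delta_rot": [0, 0, 0]},
  {"gripper": 0, "travel": [1.5, 0, 0], "delta_rot": [0, 0, 0]},
])

```text
t: 19.5
eef_pos: [447.5, 233.5, 33.6]
orientation: [-0.055, 0.705, 0.056, 0.705]
force: [-0.6, 0.2, -1.8]
finger_gap: 22.2
```

>>> apply_moves([
  {"gripper": 0, "travel": [0.5, 0, 0], "delta_rot": [0, 0, 0]},
  {"gripper": 0, "travel": [1.0, 0, 0], "delta_rot": [0, 0, 0]},
  {"gripper": 0, "travel": [1.4, 0, 0], "delta_rot": [0, 0, 0]},
  {"gripper": 0, "travel": [1.4, 0, 0], "delta_rot": [0, 0, 0]},
])

```text
t: 19.9
eef_pos: [447.4, 233.4, 32.1]
orientation: [-0.055, 0.705, 0.055, 0.705]
force: [0.3, 0.0, -1.3]
finger_gap: 22.0
```

>>> apply_moves([
  {"gripper": 0, "travel": [0.3, 0, 0], "delta_rot": [0, 0, 0]},
  {"gripper": 0, "travel": [0.6, 0, 0], "delta_rot": [0, 0, 0]},
  {"gripper": 0, "travel": [0.6, 0, 0], "delta_rot": [0, 0, 0]},
])

```text
t: 20.2
eef_pos: [447.6, 233.6, 31.9]
orientation: [-0.055, 0.705, 0.056, 0.705]
force: [-1.6, -0.2, 8.4]
finger_gap: 21.9
```

Contact with the worktop. I release gently and withdraw upward.

>>> apply_moves([
  {"gripper": 0.4, "travel": [0, 0, 0], "delta_rot": [0, 0, 0]},
  {"gripper": 0.6, "travel": [0, 0, 0], "delta_rot": [0, 0, 0]},
  {"gripper": 1, "travel": [0, 0, 0], "delta_rot": [0, 0, 0]},
  {"gripper": 1, "travel": [0, 0, 0], "delta_rot": [0, 0, 0]},
  {"gripper": 1, "travel": [0, 0, 0], "delta_rot": [0, 0, 0]},
], force=20)

```text
t: 20.7
eef_pos: [447.6, 233.5, 31.9]
orientation: [-0.055, 0.705, 0.056, 0.705]
force: [0.1, -0.5, -0.0]
finger_gap: 85.3
```

>>> apply_moves([
  {"gripper": 1, "travel": [0, 0, 0], "delta_rot": [0, 0, 0]},
  {"gripper": 1, "travel": [-20, 0, 0], "delta_rot": [0, 0, 0]},
  {"gripper": 1, "travel": [-60, 0, 0], "delta_rot": [0, 0, 0]},
  {"gripper": 1, "travel": [-105, 0, 0], "delta_rot": [0, 0, 0]},
  {"gripper": 1, "travel": [-150, 0, 0], "delta_rot": [0, 0, 0]},
])

```text
t: 21.2
eef_pos: [447.1, 233.3, 183.6]
orientation: [-0.055, 0.705, 0.056, 0.705]
force: [1.4, 0.5, -0.9]
finger_gap: 85.1
```

>>> apply_moves([
  {"gripper": 1, "travel": [-30, 0, -30], "delta_rot": [0, 0, 0]},
  {"gripper": 1, "travel": [-50, 30, -60], "delta_rot": [0, 0, 0]},
  {"gripper": 1, "travel": [-60, 70, -80], "delta_rot": [0, 0, 0]},
  {"gripper": 1, "travel": [-60, 90, -80], "delta_rot": [0, 0, 0]},
  {"gripper": 1, "travel": [-60, 90, -80], "delta_rot": [0, 0, 0]},
])

```text
t: 21.7
eef_pos: [353.2, 311.6, 244.0]
orientation: [-0.056, 0.705, 0.057, 0.705]
force: [0.8, -0.2, -0.2]
finger_gap: 85.2
```

```bash
python3 - <<'E'
from h import *
import pickle
c=cap('top'); T=pickle.load(open('top0.pkl','rb'))
d=cv2.absdiff(c['image'],T['image']).max(2)
for n,(x0,y0,x1,y1) in {'bowl':(422,238,458,276),'tumbler':(205,142,242,178)}.items(): print(n,'changed px',int((d[y0:y1,x0:x1]>40).sum()))
Q=cloud(c); q=Q[222:252,230:262].reshape(-1,3); q=q[(q[:,2]>62)&(q[:,2]<85)]; print('pusher top',len(q),q.mean(0).round(1) if len(q) else 0)
save(c,'end.png',(200,120,460,280),3); o=r.get_obs(); print(o['t'],o['eef_pos'],o['finger_gap'])
E
```

```text
bowl changed px 0
tumbler changed px 0
pusher top 83 [449.  233.6  70.5]
21.75 [353.60635786 310.4316791  243.64202721] 85.42758516575485
```

View pics/end.png

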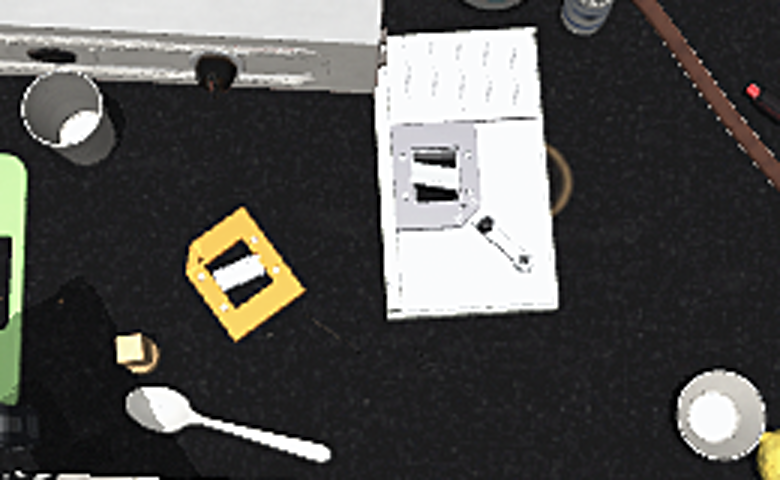

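The final picture shows the plate in the corner at (432,175), the keeper shut (knob at (486,224)), and the pusher standing at (135,350). Bowl and tumbler show no change. Handing in.

```bash
python3 -c "
from workcell import r
print(r.job_done())"
```

```text
the job is handed in; nothing more can be done
None
```

The job is handed in at about 22 s of the 72 s allowed. It reported no verdict, so what follows rests on my own checks, and none of them failed or disagreed.

- **Plate:** I nudged it home with the pusher's foot only, reading about 5.0 N on the step and 4.5–4.8 N on the rail. Forces were read at the end of each short move, so a brief peak between readings would not show. The close view showed both edges flush. Calibration put them within about 1 mm of the corner, and the visible strip of rail kept an even width along the plate.
- **Keeper:** I pushed its knob round the arc until it held firm at about 3.6 N, pointing at 45° just off the clipped corner.
- **Pusher:** It stands upright on the worktop with its top at 70 mm, within about 1 mm of where it started.
- **Bystanders:** The bowl and tumbler showed no changed pixels from before to after.

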